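Grease the trunnion bearing of the magnetic separator

TASK

Take the push-type grease gun out of its rack and press its coupler squarely, in line with the leaning grease nipple, onto the nipple on the separator's trunnion hub until you feel it snap over the head. Then keep pushing the gun along the nipple until its spring nose has gone in to its stop, and hold it there: the job ends with the gun still firmly gripped and pushed fully in on the nipple. Leave the nut driver, the brush and the jar alone.

Things in the scene. Friction and masses are not known exactly. Their poses are not given: they have to be found in the camera images.
- gun: Round push-type grease gun, 170 mm, 0.35 to 0.6 kg, coupler down in a hole of the rack. Origin on its axis under its front collar, which rests on the rack's top; z along the axis to the end cap. Above: collar 34 mm diameter to 9 mm, barrel to 85 mm, cap 29 mm diameter to 94 mm. Below: 22 mm guide to -20 mm, then the sprung nose. Lift it straight up 80 mm or more to clear the rack.
- gun_grip (a point): Where to grip the gun: on its axis 62 mm above its origin, z to the end cap, the tool pointing along the gun. Bare aluminium barrel 28 mm diameter, 23 mm free above, 50 below. Grip with 60 N or more so that it does not slip.
- plunger (a joint): How far the sprung nose (10 mm tube and 20 mm diameter, 34 mm long coupler) is pushed into the gun: 0 out, 0.016 m at its stop. Pushing it in takes about 10 N to start and 16 N at the stop, where it meets metal; the spring pushes the nose out again when let go.
- coupler_seat (a point): Floor of the coupler's bore, on the gun's axis, 62 mm below the gun's origin while the nose is out; z to the end cap. The mouth, 14 mm below this point, is a cone 17 mm wide that narrows to the 12 mm bore within 4 mm; four sprung jaws stand in the bore 6 mm inside the mouth. With the coupler on, this point meets the nipple's tip.
- nipple_tip (a point): Centre of the nipple's 5 mm flat tip; z points out along its axis. It leans 11 to 32 degrees from upright to the separator's front, tip 0.16 to 0.18 m high and 23 mm off the hub: hexagon 7 mm, 6 mm neck, conical head 10 mm wide 5 mm behind the tip. The jaws ride up the head from 6 mm insertion on with 3 to 7 N, less than starts the nose, then snap in and pull it on after 11 mm; home at 14 mm.
- separator: Fixed bench magnetic separator, origin under its grey base (280 x 460 x 52 mm), front to -x. From its +y side: three-spoke handwheel, grey round-topped pedestal 161 mm high, then the tilting magnet: dark hub 68 mm diameter with the nipple (65 mm to +y of the origin), dark poles, copper coil, chute, up to 0.19 m high, on an axis along y 115 mm above the table. It is clamped and does not turn.
- rack: Fixed aluminium rack 85 x 170 mm, top 100 mm above the table, origin under its centre; two 25 mm holes in its 12 mm top at y = -42 and +42 mm, one with the gun, the other with the nut driver, either way round.
- nutdriver: Bystander: nut driver hanging in the other hole, black bulged plastic handle 32 mm wide at its foot and 80 mm high above the rack. Origin under the handle.
- brush: Bystander: flat paint brush lying on the bench, 175 mm long along its x, 42 mm wide, 14 mm high.
- jar: Bystander: white jar with a steel lid, 64 mm diameter, 75 mm high, standing on the bench. Origin under its centre.
Things that resemble listed ones, but are neither listed nor needed, are in the scene too. Of the things that look like the rack, the smaller one is meant. Leave any purple look-alike of the gun alone.

How it is judged:
By the outcome, as a careful person would: the job done as asked, in the order asked, and still so for the second after the job is handed in, while the arm keeps its last pose, push and grip.
It also fails if it takes over 45 s, if anything falls off the work surface, if the arm or the gripper's body presses on something with over 40 N, if the wrist force passes 120 N, or if a joint passes its speed limit or range.

ROBOT

A 6-joint arm with a two-finger parallel gripper is mounted at the origin on the work surface. World frame = base frame: x ahead of the robot, y to its left, z up, the work surface at z = 0. Lengths are in m, angles in degrees, forces in N, time in s.
With the tool pointing down it reaches from about 0.375 to 0.9 m from the base axis. Payload 3.1 kg.
Tool frame: the origin (TCP) lies between the finger pads, 19 mm behind the fingertips; this is the grasp point; z points along the fingers, y is the line along which they close (so a half turn about z gives the same grasp; the last joint's range is limited). The gripper opens to 87 mm and grips with 3 to 60 N. Pads are 19 mm wide; open, the fingers measure 117 mm over their backs; the gripper's body (75 mm by 190 mm) begins 51 mm behind the grasp point.
Start: joints at [-81.79, 30.224, 82.088, -0, 67.689, -10.227], TCP at [0.198, -0.593, 0.241] pointing down, gripper open.
Joint ranges: [-176.69, 176.69], [-43.24, 126.21], [12.49, 139.97], [-82, 262], [0, 151.66], [-163.58, 163.58]. Speed limits (degrees/s): [159.86, 159.86, 180, 180, 180, 180].

INTERFACE

Orientations are given as a 3x3 rotation matrix whose columns are the frame's x, y, z axes.
In Python, from rig import read_state, optics, order gives the robot as it stands.
- The arm moves only by the tool drive_tool, never from a script. Its argument "steps" is a list of rows, each a list of 7 numbers: the finger opening in mm, from 0 to 87, then the shift along the tool's x, y, z normalised to -1 to 1, where 1 is 0.12 m, then the turn, a rotation vector about the tool's x, y, z normalised to -1 to 1, where 1 is 1.5 rad. In form: [[jaw, tx, ty, tz, ax, ay, az], ...]. A call has 1 to 8 rows; each row is the pose to reach, as a shift and turn from the pose commanded when the call began, along the tool's axes at that moment; what a row does not reach only later rows make up. A row lasts 1/10 s, in which the tool goes at most 50 mm and 8.59 degrees, less where a joint would pass 70% of its speed; a pose out of reach is approached as far as the arm can. A call with a number of a shift or a turn outside -1 to 1 is refused whole. A call with a gripper value outside its range is refused whole. The fingers move at their own pace and stop on an object; the grip force is fixed at half the most. Time passes only in rows, so rows that repeat a pose let the fingers close. It gives the time, the measured TCP pose, the force, the opening and the grip force at its end, in the units of the state.
- read_state(): the state, without advancing time (a new reading comes with each control period).
- optics.capture(name): name is "scene" or "side" or "wrist"; returns a dict with "color" (384x512x3 uint8, blue, green, red), "range_z" (384x512 float32, m along the optical axis (not along the pixel's ray), 0 where there is no reading), "fx", "fy", "cx", "cy" (pixels), "D" ([k1, k2, p1, p2, k3] as OpenCV has them; the pictures are not rectified), "rvec" (rotation vector, rad) and "tvec" (3), from world to camera coordinates, as OpenCV has them. Camera axes: x right, y down, z forward; pixel columns grow to the right and rows downward; lengths in m; the calibration is good to about 2 mm. A picture is of the moment at which its call begins.
- order.hand_in(): hands the job in; it is judged then, once.
The state is a dict: "time_s": time; "joint_positions": joint angles; "qvel": joint speeds; "tau": joint torques, N m; "position": TCP position; "tcp_rot": TCP orientation; "force": force on the tool from outside, world axes, zero at the start; "moment": the same for the moment, N m; "opening": opening from 0.0 (shut) to 1.0 (fully open); "grasp_force": force on a finger pad.
Only numpy, scipy, OpenCV 4.12 (cv2) and the standard library are available. Lean on these libraries where they do the work, as an engineer would, in place of code of your own. Each camera call takes 0.05 s, during which the arm holds its last target. There are 200 camera calls.

## Working session

There is one attempt and no reset: what is moved stays moved. The work goes in short steps, Python scripts to look and compute and a tool call to move; the robot and the scene stay as the last step left them, time stands still between calls to the robot, and variables do not carry over. Pictures are saved under pics/ and viewed, at most 10 in all, crops included, and the job is handed in when it is done.

Besides the shell and the picture viewer there is one more tool, called after "Emit:" as name(argument=value, ...) on one line, values as JSON. drive_tool: Moves the arm, as the interface text tells. Scaled input: -1 to 1 covers 0.12 m each way for a shift and 1.5 rad each way for a turn. Its arguments: {"type":"object","properties":{"steps":{"type":"array"}},"required":["steps"]}

```bash
mkdir -p pics; ls
cat > h.py <<'E'
import numpy as np, cv2
from rig import read_state, optics, order
def cap(n):
    c=optics.capture(n); c['K']=np.array([[c['fx'],0,c['cx']],[0,c['fy'],c['cy']],[0,0,1.]]); c['D']=np.array(c['D'],float)
    c['R']=cv2.Rodrigues(np.array(c['rvec'],float))[0]; c['t']=np.array(c['tvec'],float).ravel(); c['o']=-c['R'].T@c['t']; return c
def rays(c,uv):
    p=cv2.undistortPoints(np.array(uv,float).reshape(-1,1,2),c['K'],c['D']).reshape(-1,2)
    return np.c_[p,np.ones(len(p))]@c['R']   # world dirs with unit depth
def plane(c,uv,z):
    d=rays(c,uv); return c['o']+d*((z-c['o'][2])/d[:,2:])
def depth(c,uv):
    uv=np.array(uv).reshape(-1,2); r=np.array([c['range_z'][int(v),int(u)] for u,v in uv]); return c['o']+rays(c,uv)*r[:,None]
def proj(c,P): return cv2.projectPoints(np.array(P,float).reshape(-1,1,3),c['R'],c['t'],c['K'],c['D'])[0].reshape(-1,2)
def cloud(c):
    v,u=np.mgrid[0:384,0:512]; d=rays(c,np.c_[u.ravel(),v.ravel()]); return (c['o']+d*c['range_z'].reshape(-1,1)).reshape(384,512,3)
def tri(c1,p1,c2,p2):
    a,b=rays(c1,[p1])[0],rays(c2,[p2])[0]; s=np.linalg.lstsq(np.c_[a,-b],c2['o']-c1['o'],rcond=None)[0]
    A=c1['o']+a*s[0];B=c2['o']+b*s[1]; return (A+B)/2,np.linalg.norm(A-B)
E
python3 - <<'E'
from h import *
ims=[]
for n in ['scene','side']:
    c=cap(n); print(n,c['o'],c['K'][0,0],(c['range_z']>0).mean(), c['R'][2]); cv2.imwrite(f'pics/{n}0.png',cv2.resize(c['color'],(800,600),interpolation=cv2.INTER_CUBIC))
print(read_state())
E
```

```text
pics
scene [1.14223959 0.00139603 1.06108523] 456.0132367624715 0.9958038330078125 [-0.52880147 -0.10499953 -0.84222568]
side [0.31415678 0.59869557 0.8266858 ] 353.7160187458717 0.996246337890625 [ 0.21340345 -0.68391767 -0.69765005]
{'time_s': 0.1, 'joint_positions': array([-8.17905620e+01,  3.02739317e+01,  8.21496101e+01, -1.39376695e-03,
        6.76878164e+01, -1.02276197e+01]), 'qvel': array([-0.06546633, -0.0868427 , -0.13240806,  0.01913367,  0.01022664,
       -0.0217761 ]), 'tau': array([-5.93239729e-04, -4.40985811e+01, -1.77151161e+01,  6.35828963e-02,
        5.33889164e-02, -3.70081284e-05]), 'position': array([ 0.19759237, -0.59228848,  0.24036317]), 'tcp_rot': array([[ 9.48668779e-01,  3.16271178e-01, -2.99799559e-04],
       [ 3.16271155e-01, -9.48666890e-01,  1.92043645e-03],
       [ 3.22968781e-04, -1.91667605e-03, -9.99998111e-01]]), 'force': array([ 0.13470123,  0.14165524, -0.81903149]), 'moment': array([0.02484873, 0.06472886, 0.01400196]), 'grasp_force': 0.0, 'opening': 0.9981013508572631}
```

View pics/scene0.png

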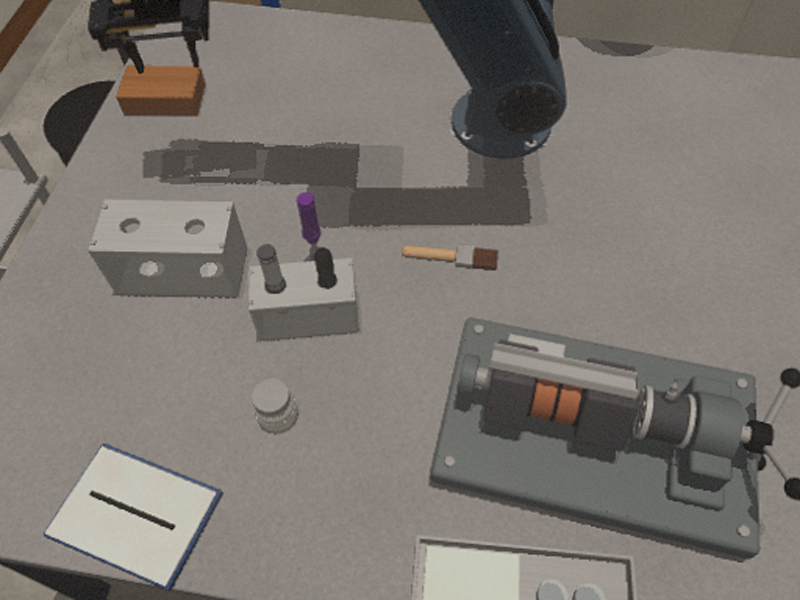

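View pics/side0.png

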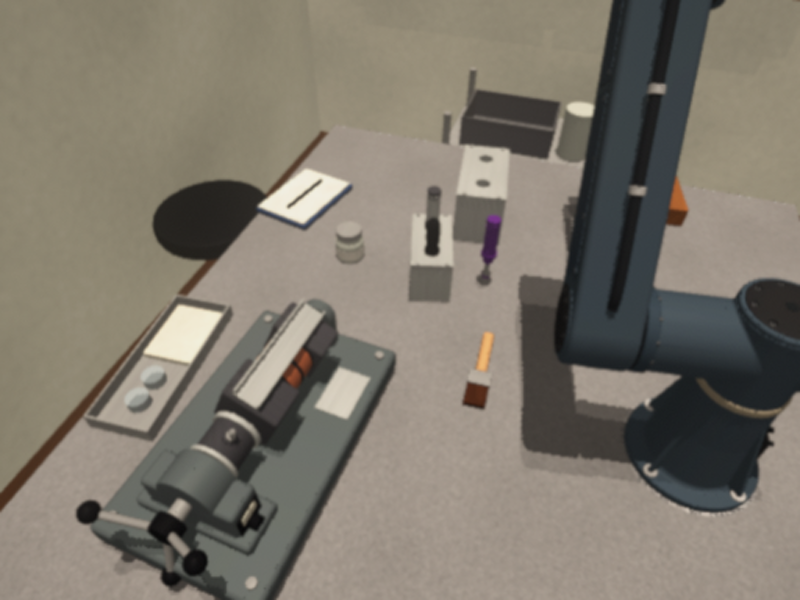

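The scene view (800x600) shows these gun candidates:
- Grey gun at (270,268), in the small rack.
- Black nut driver at (325,266).
- Purple look-alike at (309,218).
- The larger rack at (168,245) is a decoy with empty holes.

By the description I choose the grey one. The nipple shows at (674,388) in scene and (232,436) in side. Next: a close crop and measurements.

Run:
```python
from h import *
s=cap('scene'); d=cap('side'); w=cap('wrist')
k=.64
def crop(c,x,y,r,sz): 
    x,y=int(x*k),int(y*k); return cv2.resize(c['color'][max(0,y-r):y+r,max(0,x-r):x+r],(sz,sz),interpolation=cv2.INTER_CUBIC)
m=np.vstack([np.hstack([crop(s,300,265,45,300),crop(d,432,240,45,300)]),np.hstack([crop(s,674,400,30,300),crop(d,232,436,30,300)])])
m=cv2.resize(m,(600,600)); cv2.imwrite('pics/crops.png',m); cv2.imwrite('pics/wr0.png',w['color'])
C=cloud(s)
for nm,(u,v) in dict(gun_top=(266,250),gunmid=(272,270),nd=(323,255),racktopL=(258,300),rackcorner_R=(350,264),purple=(306,200),bigrack=(160,220),jar=(270,388),hubnip=(674,388),hub=(665,415),brush=(430,254),ped=(715,425)).items():
    print(nm,C[int(v*k),int(u*k)].round(3))
# small rack top: z 0.09..0.11
box=(np.abs(C[...,2]-.1)<.006)
ys,xs=np.where(box); sel=(xs>155)&(xs<232)&(ys>160)&(ys<200)
P=C[ys[sel],xs[sel]]; print('rack top',len(P),P.mean(0)); print(cv2.minAreaRect(P[:,:2].astype(np.float32)))
# base of separator
b=(np.abs(C[...,2]-.052)<.005); ys,xs=np.where(b); sel=(xs>270)&(xs<490)&(ys>200)&(ys<356); P=C[ys[sel],xs[sel]]; print('sep',len(P),cv2.minAreaRect(P[:,:2].astype(np.float32)))
```

```text
gun_top [ 0.538 -0.324  0.194]
gunmid [ 0.55  -0.316  0.164]
nd [ 0.522 -0.242  0.179]
racktopL [ 0.572 -0.344  0.101]
rackcorner_R [ 0.478 -0.212  0.106]
purple [ 0.415 -0.297  0.173]
bigrack [ 0.462 -0.54   0.133]
jar [ 0.709 -0.291  0.077]
hubnip [0.657 0.282 0.172]
hub [0.687 0.276 0.147]
brush [ 0.373 -0.094  0.018]
ped [0.696 0.338 0.157]
rack top 1508 [ 0.53597119 -0.28109199  0.10203415]
((0.5291467905044556, -0.28398990631103516), (0.0903938040137291, 0.17028675973415375), 15.705215454101562)
sep 11996 ((0.6696764230728149, 0.21185901761054993), (0.4697629511356354, 0.2825593948364258), 85.97865295410156)
```

View pics/crops.png

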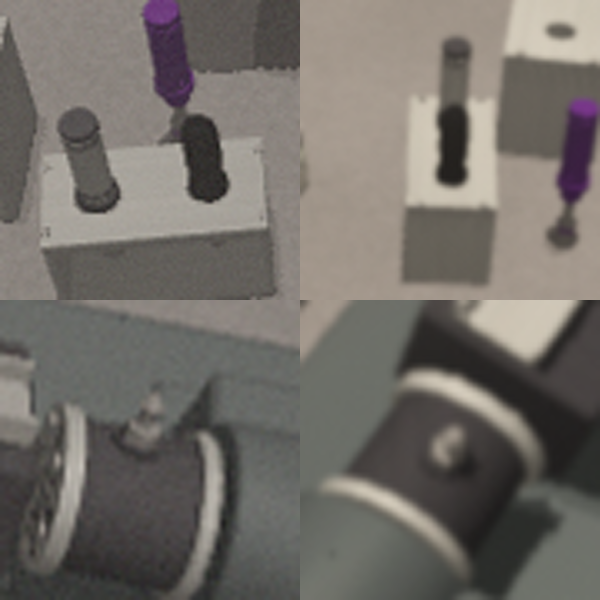

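The crop confirms the choice: grey aluminium gun with collar and cap in the left hole, black nut driver in the right one, purple look-alike behind. The nipple head is at crop pixel (150,400) in scene and (452,440) in side.

Run:
```python
from h import *
s=cap('scene'); d=cap('side'); w=cap('wrist'); st=read_state()
print('cap',tri(s,(171,159.7),d,(278.1,121.8)))
print('cap plane .194',plane(s,[(171,159.7)],.194),plane(d,[(278.1,121.8)],.194))
print('nip',tri(s,(432.2,244.5),d,(148.5,276.5)))
R=st['tcp_rot']; print('wristcam in tool',R.T@(w['o']-st['position']),'\n',(R.T@w['R'].T).round(3),w['K'][0,0])
# rack edges from mask of bright top in scene
hsv=cv2.cvtColor(s['color'],cv2.COLOR_BGR2HSV); 
for c,n,roi in ((s,'scene',(150,160,235,202)),(d,'side',(255,130,295,175))):
    x0,y0,x1,y1=roi; g=cv2.cvtColor(c['color'],cv2.COLOR_BGR2GRAY)[y0:y1,x0:x1]; t,m=cv2.threshold(g,0,255,cv2.THRESH_OTSU)
    m=(g>150).astype(np.uint8); cs=max(cv2.findContours(m,0,1)[0],key=cv2.contourArea).reshape(-1,2)+[x0,y0]
    print(n,t,len(cs),cv2.minAreaRect(plane(c,cs,.1)[:,:2].astype(np.float32)))
```

```text
cap (array([ 0.53771287, -0.32126229,  0.19350127]), np.float64(0.002494854376560663))
cap plane .194 [[ 0.53682359 -0.32205175  0.194     ]] [[ 0.53797982 -0.31875054  0.194     ]]
nip (array([0.64824229, 0.28670336, 0.17049841]), np.float64(0.0027882798385116263))
wristcam in tool [ 0.07931     0.00164894 -0.14250961] 
 [[-0.001 -0.959 -0.284]
 [ 1.    -0.    -0.002]
 [ 0.001 -0.284  0.959]] 296.35216650740574
scene 115.0 259 ((0.5266838669776917, -0.28546449542045593), (0.08417349308729172, 0.16952772438526154), 15.592484474182129)
side 126.0 231 ((0.5387378931045532, -0.2907290756702423), (0.12571822106838226, 0.2312839925289154), 18.359989166259766)
```

Gun: cap at (0.538,-0.322,0.1935), where 0.194 is expected. The rack measures 84x169.5 mm, yaw 15.6°. I'm moving above the gun to check with the wrist camera.

Emit:
drive_tool(steps=[[60, 0.85, -0.31, -0.19, 0, 0, 0], [60, 0.85, -0.31, -0.19, 0, 0, 0], [60, 0.85, -0.31, -0.19, 0, 0, 0], [60, 0.85, -0.31, -0.19, 0, 0, 0]])

```text
time_s: 0.8
position: [0.2842, -0.5243, 0.2648]
tcp_rot: [[0.948, 0.32, 0.0], [0.32, -0.948, -0.001], [-0.0, 0.001, -1.0]]
force: [-0.5, -0.4, 0.4]
opening: 0.74
grasp_force: 0.0
```

Emit:
drive_tool(steps=[[60, 0.85, -0.31, -0.19, 0, 0, 0], [60, 0.85, -0.31, -0.19, 0, 0, 0], [60, 0.85, -0.31, -0.19, 0, 0, 0], [60, 0.85, -0.31, -0.19, 0, 0, 0]])

```text
time_s: 1.2
position: [0.3681, -0.458, 0.2871]
tcp_rot: [[0.948, 0.318, -0.0], [0.318, -0.948, -0.001], [-0.001, 0.001, -1.0]]
force: [-0.5, -0.5, 0.7]
opening: 0.693
grasp_force: 0.0
```

Emit:
drive_tool(steps=[[60, 0.85, -0.31, -0.19, 0, 0, 0], [60, 0.85, -0.31, -0.19, 0, 0, 0], [60, 0.85, -0.31, -0.19, 0, 0, 0], [60, 0.85, -0.31, -0.19, 0, 0, 0]])

```text
time_s: 1.6
position: [0.4526, -0.391, 0.3095]
tcp_rot: [[0.948, 0.317, -0.001], [0.317, -0.948, -0.001], [-0.001, 0.001, -1.0]]
force: [-0.5, 0.1, -0.7]
opening: 0.686
grasp_force: 0.0
```

Emit:
drive_tool(steps=[[60, 0.85, -0.31, -0.19, 0, 0, 0], [60, 0.85, -0.31, -0.19, 0, 0, 0], [60, 0.85, -0.31, -0.19, 0, 0, 0], [60, 0.85, -0.31, -0.19, 0, 0, 0]])

```text
time_s: 2.0
position: [0.5373, -0.3238, 0.3319]
tcp_rot: [[0.949, 0.317, -0.001], [0.317, -0.949, -0.001], [-0.001, 0.001, -1.0]]
force: [-0.5, 0.2, -0.8]
opening: 0.691
grasp_force: 0.0
```

Emit:
drive_tool(steps=[[60, 0, 0, 0, 0, 0, -0.5], [60, 0, 0, 0, 0, 0, -0.5], [60, 0, 0, 0, 0, 0, -0.5], [60, 0, 0, 0, 0, 0, -0.5], [60, 0, 0, 0, 0, 0, -0.5], [60, 0, 0, 0, 0, 0, -0.5]])

```text
time_s: 2.6
position: [0.5351, -0.3252, 0.3314]
tcp_rot: [[0.482, 0.876, -0.003], [0.876, -0.482, 0.0], [-0.001, -0.003, -1.0]]
force: [0.1, -0.2, -0.7]
opening: 0.69
grasp_force: 0.0
```

Emit:
drive_tool(steps=[[60, 0, 0, 0, 0, 0, -0.515], [60, 0, 0, 0, 0, 0, -0.515], [60, 0, 0, 0, 0, 0, -0.515], [60, 0, 0, 0, 0, 0, -0.515], [60, 0, 0, 0, 0, 0, -0.515], [60, 0, 0, 0, 0, 0, -0.515], [60, 0, 0, 0, 0, 0, -0.515]])

```text
time_s: 3.3
position: [0.5366, -0.3238, 0.332]
tcp_rot: [[-0.264, 0.964, -0.001], [0.964, 0.264, 0.0], [0.0, -0.001, -1.0]]
force: [0.0, -0.6, 0.5]
opening: 0.69
grasp_force: 0.0
```

Run:
```python
from h import *
w=cap('wrist'); st=read_state(); R=st['tcp_rot']
print(st['time_s'],st['position'],np.degrees(np.arctan2(R[1,1],R[0,1])),R[2],st['joint_positions'].round(1))
C=cloud(w); P=C[(np.abs(C[...,2]-.194)<.006)&(np.hypot(C[...,0]-.538,C[...,1]+.322)<.03)]
print('cap pts',len(P),P.mean(0), cv2.minEnclosingCircle(P[:,:2].astype(np.float32)))
print('expected px',proj(w,[(.538,-.322,.194),(.538,-.322,.1)]))
cv2.imwrite('pics/w1.png',w['color'])
```

```text
3.35 [ 0.53685215 -0.32358332  0.33210516] 15.369404329303743 [ 3.02293064e-04 -6.94963544e-04 -9.99999713e-01] [-41.3  25.6  75.3  -0.   79.2 -56.6]
cap pts 630 [ 0.54248424 -0.32304954  0.19266627] ((0.5428420305252075, -0.323849081993103), 0.014442057348787785)
expected px [[256.58514301 183.92078661]
 [256.3604993  164.90480661]]
```

View pics/w1.png

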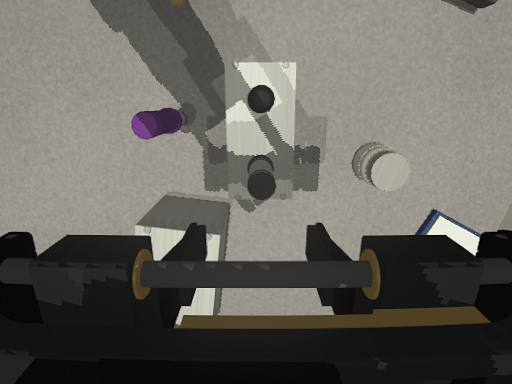

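The wrist view shows the cap at (261,184), the nut driver at (260,98) and the purple look-alike at (155,122). The cap circle's radius is 14.4 mm at z 0.193, which matches. It lies 5 mm to +x of the tool, so I correct, come lower and measure again.

Emit:
drive_tool(steps=[[60, -0.01, 0.04, 0.65, 0, 0, 0], [60, -0.01, 0.04, 0.65, 0, 0, 0], [60, -0.01, 0.04, 0.65, 0, 0, 0], [60, -0.01, 0.04, 0.65, 0, 0, 0]])

```text
time_s: 3.75
position: [0.5426, -0.3229, 0.2546]
tcp_rot: [[-0.269, 0.963, -0.0], [0.963, 0.269, 0.0], [0.0, -0.0, -1.0]]
force: [1.2, 0.3, 0.3]
opening: 0.691
grasp_force: 0.0
```

Run:
```python
from h import *
w=cap('wrist'); st=read_state(); R=st['tcp_rot']
print(st['time_s'],st['position'])
C=cloud(w); M=(np.abs(C[...,2]-.194)<.006)&(np.hypot(C[...,0]-.541,C[...,1]+.323)<.03); P=C[M]
print('cap pts',len(P),P.mean(0), cv2.minEnclosingCircle(P[:,:2].astype(np.float32)))
v,u=np.where(M); print('px',u.min(),u.max(),v.min(),v.max(), 'TCP axis px',proj(w,[st['position']+R[:,2]*(st['position'][2]-.194)]))
c=np.array(cv2.minEnclosingCircle(P[:,:2].astype(np.float32))[0]); e=np.r_[c,.162]-st['position']; print('shift to grip, norm',R.T@e/.12)
g=cv2.cvtColor(w['color'],cv2.COLOR_BGR2GRAY); print(g[232,180:335:3])
```

```text
3.8 [ 0.5433259  -0.32344809  0.25591745]
cap pts 1104 [ 0.54246617 -0.3227782   0.19261477] ((0.542564868927002, -0.32350143790245056), 0.014363326132297516)
px 236 273 194 230 TCP axis px [[255.22202794 214.2406489 ]]
shift to grip, norm [ 0.00304952 -0.00726451  0.78263154]
[100 101  24  28  26  32  32  31  29 101  97  97  93  78 160 167 164 157
 159 156 161 156 166 158 162 166 164 168 159 158 160 163 156 159 163 157
 160 156 157 166 166 161 105  35  35  35  33  31  31  84 156 166]
```

Emit:
drive_tool(steps=[[60, 0, -0.005, 0.4, 0, 0, 0], [60, 0, -0.005, 0.78, 0, 0, 0], [60, 0, -0.005, 0.78, 0, 0, 0], [60, 0, -0.005, 0.78, 0, 0, 0], [60, 0, -0.005, 0.78, 0, 0, 0]])

```text
time_s: 4.3
position: [0.5441, -0.3244, 0.1645]
tcp_rot: [[-0.27, 0.963, 0.005], [0.963, 0.27, -0.004], [-0.006, 0.004, -1.0]]
force: [0.5, -0.1, 0.5]
opening: 0.688
grasp_force: 0.0
```

Emit:
drive_tool(steps=[[0, 0, 0, 0, 0, 0, 0], [0, 0, 0, 0, 0, 0, 0], [0, 0, 0, 0, 0, 0, 0], [0, 0, 0, 0, 0, 0, 0], [0, 0, 0, 0, 0, 0, 0], [0, 0, 0, 0, 0, 0, 0]])

```text
time_s: 4.9
position: [0.5418, -0.3228, 0.161]
tcp_rot: [[-0.27, 0.963, -0.001], [0.963, 0.27, -0.0], [0.0, -0.001, -1.0]]
force: [-1.2, 0.4, 1.6]
opening: 0.321
grasp_force: 30.0
```

Gripped: the opening reads 27.9 mm, but the force is 30 N, short of the 60 N advised. Before lifting I test for slip by pressing the collar lightly onto the rack.

Emit:
drive_tool(steps=[[0, 0, 0, 0.01, 0, 0, 0], [0, 0, 0, 0.02, 0, 0, 0], [0, 0, 0, 0.02, 0, 0, 0]])

```text
time_s: 5.2
position: [0.5419, -0.3229, 0.1609]
tcp_rot: [[-0.27, 0.963, -0.0], [0.963, 0.27, -0.001], [-0.001, -0.0, -1.0]]
force: [-4.1, 1.8, 13.5]
opening: 0.318
grasp_force: 30.0
```

Emit:
drive_tool(steps=[[0, 0, 0, 0.01, 0, 0, 0], [0, 0, 0, 0.01, 0, 0, 0]])

```text
time_s: 5.4
position: [0.542, -0.323, 0.1609]
tcp_rot: [[-0.27, 0.963, 0.0], [0.963, 0.27, -0.001], [-0.002, -0.0, -1.0]]
force: [-5.4, 2.4, 17.9]
opening: 0.318
grasp_force: 30.0
```

Emit:
drive_tool(steps=[[0, 0, 0, 0.01, 0, 0, 0], [0, 0, 0, 0.01, 0, 0, 0]])

```text
time_s: 5.6
position: [0.542, -0.3233, 0.1608]
tcp_rot: [[-0.271, 0.963, 0.001], [0.963, 0.271, -0.002], [-0.002, 0.0, -1.0]]
force: [-6.3, 3.1, 23.0]
opening: 0.32
grasp_force: 30.0
```

Emit:
drive_tool(steps=[[0, 0, 0, 0.01, 0, 0, 0], [0, 0, 0, 0.01, 0, 0, 0]])

```text
time_s: 5.8
position: [0.5421, -0.3234, 0.1607]
tcp_rot: [[-0.271, 0.963, 0.001], [0.963, 0.271, -0.003], [-0.003, 0.0, -1.0]]
force: [-7.1, 4.3, 28.4]
opening: 0.322
grasp_force: 30.0
```

The grip holds 28 N without slipping (z moved under 0.3 mm). Lifting straight up and moving towards the separator.

Emit:
drive_tool(steps=[[0, 0, 0, -0.06, 0, 0, 0], [0, 0, 0, -0.2, 0, 0, 0], [0, 0, 0, -0.4, 0, 0, 0], [0, 0, 0, -0.6, 0, 0, 0], [0, 0, 0, -0.8, 0, 0, 0], [0, 0, 0, -1, 0, 0, 0]])

```text
time_s: 6.4
position: [0.5414, -0.3219, 0.2738]
tcp_rot: [[-0.27, 0.963, -0.003], [0.963, 0.27, 0.003], [0.003, -0.002, -1.0]]
force: [-0.5, 0.1, -4.3]
opening: 0.315
grasp_force: 30.0
```

Emit:
drive_tool(steps=[[0, 0, 0, -0.25, 0, 0, 0], [0, 0, 0, -0.5, 0, 0, 0], [0, 0, 0, -0.75, 0, 0, 0], [0, 0, 0, -0.9, 0, 0, 0], [0, 0, 0, -1, 0, 0, 0]])

```text
time_s: 6.9
position: [0.5421, -0.3225, 0.395]
tcp_rot: [[-0.27, 0.963, -0.0], [0.963, 0.27, 0.001], [0.001, -0.0, -1.0]]
force: [-0.8, 0.3, -4.7]
opening: 0.317
grasp_force: 30.0
```

Emit:
drive_tool(steps=[[0, 0.1, 0.05, 0, 0, 0, 0], [0, 0.3, 0.15, 0, 0, 0, 0], [0, 0.52, 0.27, 0, 0, 0, 0], [0, 0.75, 0.39, 0, 0, 0, 0], [0, 0.98, 0.51, 0, 0, 0, 0]])

```text
time_s: 7.4
position: [0.5685, -0.1902, 0.3922]
tcp_rot: [[-0.27, 0.963, -0.004], [0.963, 0.27, 0.003], [0.004, -0.003, -1.0]]
force: [0.6, -0.6, -4.2]
opening: 0.313
grasp_force: 30.0
```

Emit:
drive_tool(steps=[[0, 0.24, 0.12, 0, 0, 0, 0], [0, 0.49, 0.25, 0, 0, 0, 0], [0, 0.73, 0.38, 0, 0, 0, 0], [0, 0.98, 0.51, 0, 0, 0, 0]])

```text
time_s: 7.8
position: [0.5954, -0.0605, 0.3922]
tcp_rot: [[-0.27, 0.963, -0.005], [0.963, 0.27, 0.002], [0.003, -0.004, -1.0]]
force: [0.5, -0.5, -4.3]
opening: 0.319
grasp_force: 30.0
```

Emit:
drive_tool(steps=[[0, 0.24, 0.12, 0, 0, 0, 0], [0, 0.49, 0.25, 0, 0, 0, 0], [0, 0.73, 0.38, 0, 0, 0, 0], [0, 0.98, 0.51, 0, 0, 0, 0]])

```text
time_s: 8.2
position: [0.6223, 0.069, 0.3921]
tcp_rot: [[-0.271, 0.963, -0.005], [0.963, 0.271, 0.001], [0.002, -0.005, -1.0]]
force: [0.1, -0.3, -3.9]
opening: 0.319
grasp_force: 30.0
```

Emit:
drive_tool(steps=[[0, 0.3, 0.15, 0, 0, 0, 0], [0, 0.55, 0.28, 0, 0, 0, 0], [0, 0.75, 0.4, 0, 0, 0, 0], [0, 0.9, 0.47, 0, 0, 0, 0], [0, 0.98, 0.51, 0, 0, 0, 0], [0, 0.98, 0.51, 0, 0, 0, 0]])

```text
time_s: 8.8
position: [0.6501, 0.1977, 0.3935]
tcp_rot: [[-0.272, 0.962, -0.002], [0.962, 0.272, -0.0], [0.0, -0.002, -1.0]]
force: [-0.1, 0.0, -3.8]
opening: 0.319
grasp_force: 30.0
```

Run:
```python
from h import *
w=cap('wrist'); s=cap('scene'); st=read_state(); R=st['tcp_rot']
np.savez('v1.npz',**{k:w[k] for k in ('color','range_z','K','D','R','t','o')})
print(st['time_s'],st['position'],R.round(4).tolist(),st['joint_positions'].round(1),st['force'])
C=cloud(w); print('nip px',proj(w,[(.65,.284,.17)]),'mouth px',proj(w,[st['position']+R[:,2]*.138]))
# hub cylinder fit in vertical xz: use scene+wrist cloud near hub
for c,n in((w,'w'),(s,'s')):
    C=cloud(c); y=C[...,1]-.07*(C[...,0]-.67)
    M=(np.abs(C[...,1]-.282)<.03)&(np.abs(C[...,0]-.67)<.06)&(C[...,2]>.09)&(C[...,2]<.2)
    print(n,M.sum(), 'top z',np.percentile(C[M][:,2],[50,90,98,99.8]).round(4))
a=cv2.resize(w['color'],(600,450),interpolation=cv2.INTER_CUBIC); cv2.imwrite('pics/w2.png',a)
```

```text
8.9 [0.6503668  0.19540161 0.39430015] [[-0.2696, 0.963, -0.0013], [0.963, 0.2696, -0.0014], [-0.001, -0.0017, -1.0]] [ 7.3 28.2 61.4 -0.1 90.5 -8.3] [-0.18434286 -0.33122757 -3.73977212]
nip px [[274.8112764   98.59901292]] mouth px [[254.35354013 187.77407609]]
w 2467 top z [0.1454 0.1509 0.1599 0.1692]
s 1030 top z [0.1449 0.1524 0.1639 0.1724]
```

View pics/w2.png

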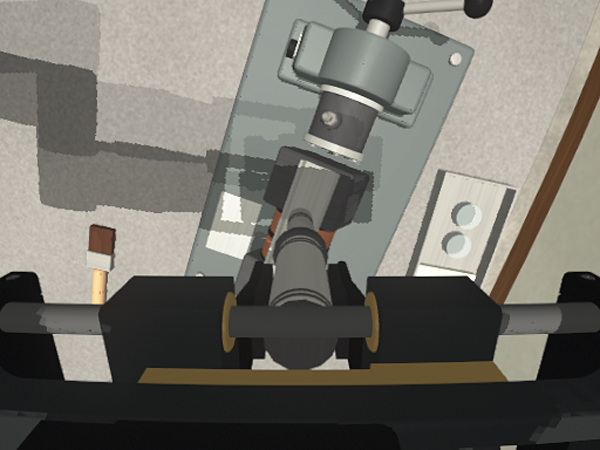

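The wrist view shows the gun hanging straight with its nose at (300,220), and the nipple at (330,118) on the dark hub between two white rings. Now fitting the hub cylinder and zooming on the nipple.

```bash
cat >> h.py <<'E'
from scipy.optimize import least_squares
def hubfit(c):
    C=cloud(c); yaw0=np.radians(-4); 
    col=c['color'].astype(int).max(2)
    ydir=np.array([.07,.998]); y=(C[...,:2]-[.6697,.2119])@ydir
    M=(np.abs(y-.065)<.014)&(C[...,2]>.11)&(C[...,2]<.153)&(np.abs(C[...,0]-.67)<.05)
    P=C[M]
    f=lambda p:np.hypot((P[:,0]-p[0])-(P[:,1]-.28)*p[2],P[:,2]-p[1])-.034
    r=least_squares(f,[.67,.115,.07],loss='soft_l1',f_scale=.001); return r.x,len(P),np.sqrt(np.mean(f(r.x)**2))
E
python3 - <<'E'
from h import *
s=cap('scene'); d=cap('side'); w=dict(np.load('v1.npz'))
for c in (w,s,d): print('hub x at y=.28, z, dx/dy',hubfit(c))
for c,n in((w,'w'),(s,'s'),(d,'d')):
    C=cloud(c); v,u=np.where((C[...,2]>.166)&(C[...,2]<.185)&(np.hypot(C[...,0]-.652,C[...,1]-.283)<.02)); print(n,'hi pts',C[v,u].mean(0).round(4),len(v),u.mean(),v.mean())
    b=np.array(cv2.minAreaRect(C[(np.abs(C[...,2]-.052)<.004)&(C[...,0]>.4)&(C[...,1]>-.1)&(C[...,0]<.9)][:,:2].astype(np.float32))[0]) ; print(b)
f=lambda c,u,v,r,z:cv2.resize(c['color'][v-r:v+r,u-r:u+r],(z,z),interpolation=cv2.INTER_CUBIC)
cv2.imwrite('pics/nip2.png',np.hstack([f(w,282,101,20,400),f(s,432,248,16,400)]))
E
```

```text
hub x at y=.28, z, dx/dy (array([0.67681899, 0.11402738, 0.06367865]), 1004, np.float64(0.0014440696879819334))
hub x at y=.28, z, dx/dy (array([0.67402476, 0.11608817, 0.03881987]), 394, np.float64(0.0017530067705775808))
hub x at y=.28, z, dx/dy (array([0.67465944, 0.1149623 , 0.03804849]), 337, np.float64(0.0016185747915682396))
w hi pts [0.6537 0.2848 0.168 ] 40 277.85 98.8
[0.67293686 0.2129893 ]
s hi pts [0.6521 0.283  0.1697] 21 430.85714285714283 246.47619047619048
[0.66969413 0.20841843]
d hi pts [0.6504 0.2866 0.1689] 13 148.3846153846154 276.2307692307692
[0.67005891 0.21363088]
```

View pics/nip2.png

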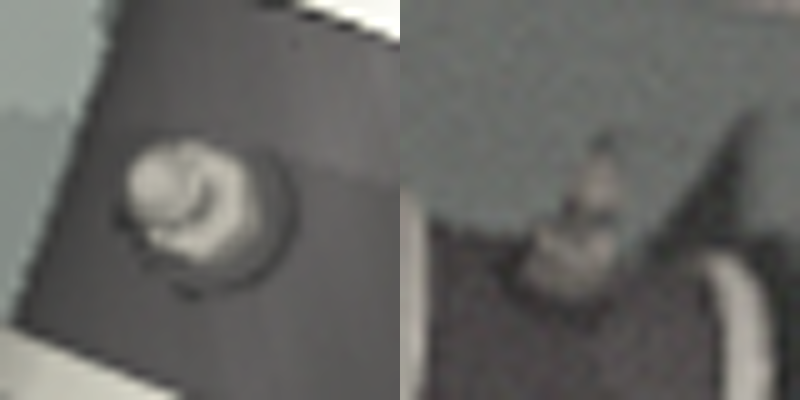

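The zoom shows the nipple tip at raw wrist pixel (278,99) and its boss centre near (283,103). The nipple leans towards -x.

Run:
```python
from h import *
w=dict(np.load('v1.npz')); s=cap('scene'); d=cap('side')
print('cam',w['o'])
for z in(.164,.168,.172): print(z,plane(w,[(278,99.2)],z)[0],plane(s,[(400+0+16.0,0)],z)[0]*0+plane(s,[(432-16+(598-400)/25,248-16+145/25)],z)[0])
print('boss',plane(w,[(283.3,103)],.147))
tri_=tri(w,(278,99.2),s,(432-16+198/25,248-16+145/25)); print(tri_)
C=cloud(w)
for yy in (.05,.06,.07,.08):
    ydir=np.array([.07,.9975]); y=(C[...,:2]-[.6715,.2125])@ydir
    M=(np.abs(y-yy)<.003)&(C[...,2]>.118)&(C[...,2]<.2)&(np.abs(C[...,0]-.67)<.06)
    P=C[M]; q=P[np.argsort(P[:,0])]; print(yy,len(q), 'x range',q[[0,-1]].round(4).tolist())
M=(C[...,2]>.153)&(np.hypot(C[...,0]-.655,C[...,1]-.283)<.025); print(np.c_[np.argwhere(M),C[M].round(4)][::3])
```

```text
cam [0.63030211 0.27191423 0.53610623]
0.164 [0.65422409 0.2845804  0.164     ] [0.63029676 0.27067188 0.164     ]
0.168 [0.65396694 0.28444424 0.168     ] [0.63257945 0.26947121 0.168     ]
0.172 [0.65370979 0.28430808 0.172     ] [0.63486214 0.26827054 0.172     ]
boss [[0.66311178 0.2825519  0.147     ]]
(array([0.64833795, 0.27356774, 0.18877955]), np.float64(0.022041601997143764))
0.05 240 x range [[0.6386, 0.262, 0.1226], [0.7109, 0.2578, 0.1261]]
0.06 232 x range [[0.6429, 0.2769, 0.118], [0.7099, 0.2726, 0.1204]]
0.07 243 x range [[0.6437, 0.2839, 0.1193], [0.7106, 0.2797, 0.1195]]
0.08 242 x range [[0.6446, 0.295, 0.1188], [0.7095, 0.2906, 0.1282]]
[[9.600e+01 2.750e+02 6.496e-01 2.871e-01 1.650e-01]
 [9.600e+01 2.780e+02 6.530e-01 2.880e-01 1.666e-01]
 [9.600e+01 2.810e+02 6.573e-01 2.896e-01 1.541e-01]
 [9.700e+01 2.760e+02 6.510e-01 2.862e-01 1.675e-01]
 [9.700e+01 2.790e+02 6.543e-01 2.872e-01 1.685e-01]
 [9.700e+01 2.840e+02 6.612e-01 2.894e-01 1.552e-01]
 [9.800e+01 2.750e+02 6.501e-01 2.848e-01 1.678e-01]
 [9.800e+01 2.780e+02 6.534e-01 2.857e-01 1.700e-01]
 [9.800e+0
[... 721 characters left out ...]
1.555e-01]
 [1.010e+02 2.860e+02 6.649e-01 2.855e-01 1.561e-01]
 [1.020e+02 2.770e+02 6.538e-01 2.810e-01 1.672e-01]
 [1.020e+02 2.800e+02 6.579e-01 2.823e-01 1.585e-01]
 [1.020e+02 2.830e+02 6.618e-01 2.834e-01 1.545e-01]
 [1.020e+02 2.860e+02 6.652e-01 2.844e-01 1.563e-01]
 [1.030e+02 2.790e+02 6.574e-01 2.809e-01 1.535e-01]
 [1.030e+02 2.820e+02 6.609e-01 2.819e-01 1.547e-01]
 [1.030e+02 2.850e+02 6.644e-01 2.829e-01 1.559e-01]
 [1.040e+02 2.800e+02 6.588e-01 2.800e-01 1.563e-01]
 [1.040e+02 2.830e+02 6.624e-01 2.811e-01 1.558e-01]
 [1.050e+02 2.790e+02 6.580e-01 2.786e-01 1.546e-01]
 [1.050e+02 2.820e+02 6.615e-01 2.796e-01 1.560e-01]
 [1.060e+02 2.820e+02 6.621e-01 2.785e-01 1.537e-01]]
```

The wrist depth puts the head at about (0.654,0.2845), tip z ≈0.167–0.169, with the hub axis at x≈0.6767, z≈0.1145. That gives a lean of ≈23.5° and tip radius ≈57–58 mm, in the stated range. I'll compute the tilted look pose, with the camera in the nipple's plane.

```bash
cat >> h.py <<'E'
from scipy.spatial.transform import Rotation as Ro
def frame(L,yaw=-3.8):
    y=np.radians(yaw); ex=np.array([np.cos(y),np.sin(y),0]); ey=np.array([-np.sin(y),np.cos(y),0]); L=np.radians(L)
    n=-np.sin(L)*ex+np.cos(L)*np.array([0,0,1.]); return n,np.c_[ey,np.cross(-n,ey),-n]
def plan(T,L,off,p=None,R=None):
    st=read_state(); p=st['position'] if p is None else p; R=st['tcp_rot'] if R is None else R
    n,Rt=frame(L); P=np.array(T)+n*off; rv=Ro.from_matrix(R.T@Rt).as_rotvec()
    return P,(R.T@(P-p))/.12, rv/1.5, Rt
E
python3 - <<'E'
from h import *
P,sh,rv,Rt=plan((.654,.2845,.167),23.5,.200); print(P,sh.round(3),rv.round(3),np.degrees(np.linalg.norm(rv*1.5)))
p=read_state()['position']; print('shift after turning',(Rt.T@(P-p)/.12).round(3))
E
```

```text
[0.57442552 0.28978533 0.35041201] [ 0.932 -0.401  0.372] [-0.271 -0.046  0.222] 30.359916471537712
shift after turning [ 0.746 -0.779  0.068]
```

Emit:
drive_tool(steps=[[0, 0, 0, 0, -0.07, -0.01, 0.055], [0, 0, 0, 0, -0.14, -0.02, 0.11], [0, 0, 0, 0, -0.2, -0.035, 0.165], [0, 0, 0, 0, -0.271, -0.046, 0.222], [0, 0, 0, 0, -0.271, -0.046, 0.222], [0, 0, 0, 0, -0.271, -0.046, 0.222]])

```text
time_s: 9.7
position: [0.6501, 0.1958, 0.3951]
tcp_rot: [[0.063, 0.916, 0.396], [0.998, -0.058, -0.025], [-0.0, 0.397, -0.918]]
force: [-0.2, 0.2, -4.3]
opening: 0.316
grasp_force: 30.0
```

Emit:
drive_tool(steps=[[0, 0.2, -0.2, 0.02, 0, 0, 0], [0, 0.45, -0.45, 0.04, 0, 0, 0], [0, 0.65, -0.65, 0.06, 0, 0, 0], [0, 0.75, -0.78, 0.07, 0, 0, 0], [0, 0.75, -0.78, 0.07, 0, 0, 0], [0, 0.75, -0.78, 0.07, 0, 0, 0]])

```text
time_s: 10.3
position: [0.5758, 0.2916, 0.3505]
tcp_rot: [[0.063, 0.915, 0.399], [0.998, -0.058, -0.025], [0.0, 0.4, -0.917]]
force: [-0.2, 0.6, -4.2]
opening: 0.319
grasp_force: 30.0
```

Run:
```python
from h import *
w=cap('wrist'); st=read_state(); R=st['tcp_rot']; p=st['position']
np.savez('v2.npz',**{k:w[k] for k in ('color','range_z','K','D','R','t','o')})
print(st['time_s'],p,R.round(4).tolist(),st['joint_positions'].round(1),st['force'])
print('tip px',proj(w,[(.654,.2845,.167)]),'mouth px',proj(w,[p+R[:,2]*.138]))
Q=(cloud(w)-p)@R   # tool coords
# nipple candidate: z along tool 0.18..0.235
for a,b in((.118,.138),(.19,.198),(.198,.203),(.203,.208),(.208,.213),(.213,.219),(.219,.224)):
    M=(Q[...,2]>a)&(Q[...,2]<b)&(np.hypot(Q[...,0],Q[...,1])<.02); P=Q[M]
    if len(P): v,u=np.where(M); print(a,b,len(P),'x',np.percentile(P[:,0],[5,50,95]).round(4),'y',P[:,1].min().round(4),P[:,1].mean().round(4),P[:,1].max().round(4),'px',u.mean().round(1),v.mean().round(1))
u,v=256,175; im=w['color'][115:235,176:336]; cv2.imwrite('pics/w3.png',cv2.resize(im,(800,600),interpolation=cv2.INTER_CUBIC))
```

```text
10.35 [0.57620496 0.29117911 0.35087358] [[0.0645, 0.9143, 0.3999], [0.9979, -0.0593, -0.0253], [0.0006, 0.4007, -0.9162]] [ 21.2  19.1  86.7 -12.1  53.2  30.4] [ 0.34048364 -0.04148193 -4.10297109]
tip px [[253.7520738  173.58543203]] mouth px [[255.53116143 186.12629149]]
0.118 0.138 95 x [0.0013 0.0061 0.0075] y -0.01 -0.0003 0.0098 px 255.2 183.3
0.19 0.198 12 x [-0.0035 -0.0015  0.0007] y -0.0065 -0.0039 -0.0019 px 252.2 173.8
0.198 0.203 42 x [-0.0061 -0.0011  0.0023] y -0.0078 -0.0037 0.0005 px 252.4 173.3
0.208 0.213 16 x [-0.0028  0.001   0.0039] y -0.0105 -0.0014 0.003 px 254.4 169.1
0.213 0.219 37 x [-0.0042  0.0018  0.0044] y -0.0093 -0.0034 0.0043 px 252.8 168.7
0.219 0.224 163 x [-0.013   0.0044  0.0176] y -0.0134 -0.0028 0.0081 px 253.3 165.7
```

View pics/w3.png

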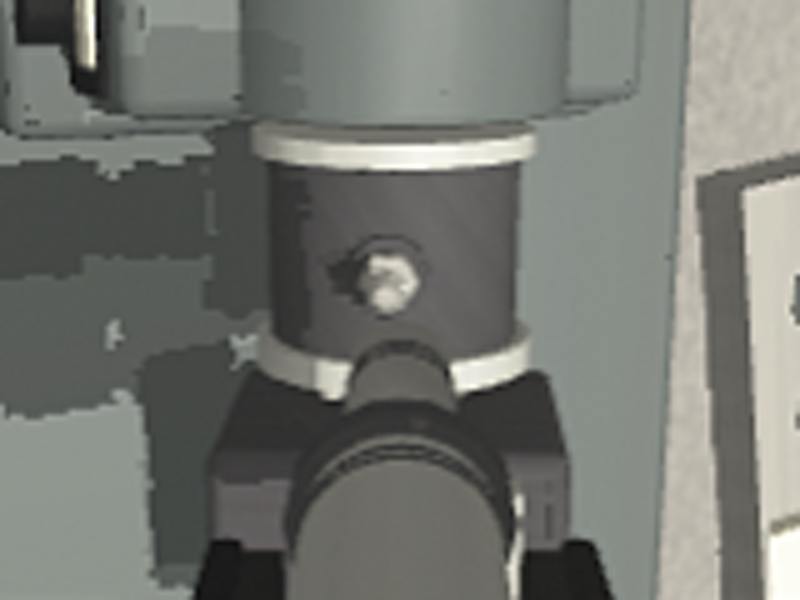

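The tilted view is symmetric: hub columns 270–518, nipple head at (386,285), gun nose at (402,350). The gun axis is already nearly over the nipple. Refining the lean from the hub and head in tool axes.

Run:
```python
from h import *
w=dict(np.load('v2.npz')); st=read_state(); R=st['tcp_rot']; p=st['position']; Q=(cloud(w)-p)@R
print('cx',w['K'][0,2])
# hub band: zoom rows 185..325 -> raw v 152..180 ; cols 230..280
S=np.zeros(Q.shape[:2],bool); S[151:181,229:282]=True
S[160:183,246:262]=False
M=S&(Q[...,2]>.215)&(Q[...,2]<.265)&(np.abs(Q[...,1])<.045); P=Q[M]
f=lambda q:np.hypot(P[:,1]-q[0]-q[2]*P[:,0],P[:,2]-q[1]-q[3]*P[:,0])-.034
r=least_squares(f,[0,.255,0,0],loss='soft_l1',f_scale=.001); print('hub y,z,slopes',r.x.round(4),len(P),np.std(f(r.x)))
g=cv2.cvtColor(w['color'],cv2.COLOR_BGR2GRAY)
for v in (154,156,158): # silhouette edges of dark hub
    print(v,g[v,222:288])
# bright nipple mask
sub=g[160:183,244:266]; print(sub)
for z in (.196,.201): 
  for px in ((253.2,173.2),(253,172)):
    d=rays(w,[px])[0]; o=(w['o']-p)@R; dd=d@R; print(px,z,(o+dd*(z-o[2])/dd[2]).round(4))
```

```text
cx 255.91963368558908
hub y,z,slopes [-2.400e-03  2.579e-01  4.200e-03  2.000e-04] 1150 0.0006328275550632761
154 [ 72  72  71  72  72  72  73  64  52  51  53  54  55  55  56  55  67  77
  79  82  82  84  84  85  89  90  90  90  91  93  94  96  99 101 102 103
 103 103 103 103 102 103 101 103 104 102 101  99 100  97  94  96  96  93
  90  87  85  97 133 144 143 143 143 142 142 142]
156 [ 71  71  71  72  73  72  73  64  51  52  54  55  55  63  71  72  73  75
  78  82  83  84  85  87  88  90  92  91  92  92  94  95  97 100 102 103
 103 104 104 104 103 103 102 100 100 102 101 100  99  98  97  95  95  94
  91  87  82  96 132 144 143 143 143 144 142 142]
158 [ 71  71  72  72  72  72  72  62  52  52  53  53  55  54  57  59  68  75
  77  79  82  85  86  87  88  88  91  94  93  95  94  95  97  97 100 101
 103 103 105 105 104 103 102 101 100  99  99 100  99  99  97  96  94  92
  89  87  82  96 131 145 143 143 143 143 143 142]
[[ 87  88  90  90  89  92  94  96  96  96  96  98  99 100 101 104 104 105
  106 105 104 101]
 [ 86  88  88  88  91  90  92  94  95  95  95  95  97  99 101 102 104 105
  10
[... 1451 characters left out ...]
 123 101  95  99 101 101 101 101
  102 101 100  99]
 [ 84  85  89  89  91  93  94  77  66  70  85  96 100 103 102 102 101 100
  100 102 101  99]
 [ 85  86  86  88  90  93  94  95  94  95  95  93  94  97  98 100 101 100
   99 101 102 100]
 [ 85  85  88  89  91  92  93  94  94  95  94  93  93  94  94  93  94  97
  100 100 100 101]
 [ 85  86  88  89  91  92  93  94  94  94  94  95  95  94  95  94  94  93
   96  98  98 100]
 [ 85  87  87  90  91  93  95  95  94  93  92  93  92  92  91  93  95  94
   94  94  97  99]]
(253.2, 173.2) 0.196 [-0.0004 -0.0028  0.196 ]
(253, 172) 0.196 [ 0.001 -0.003  0.196]
(253.2, 173.2) 0.201 [-0.0016 -0.0028  0.201 ]
(253, 172) 0.201 [-1.00e-04 -3.10e-03  2.01e-01]
```

Run:
```python
from h import *
w=dict(np.load('v2.npz')); st=read_state(); R=st['tcp_rot']; p=st['position']; Q=(cloud(w)-p)@R
for a,b,rad in((.022,.034,.014),(.034,.046,.014),(.054,.061,.017),(.065,.078,.011),(.104,.114,.010),(.114,.124,.010),(.124,.136,.010)):
    M=(Q[...,2]>a)&(Q[...,2]<b)&(np.hypot(Q[...,0],Q[...,1])<.024)&(np.abs(Q[...,1])<rad*.8); P=Q[M]
    if len(P)<8: print(a,len(P)); continue
    f=lambda q:np.hypot(P[:,0]-q[0],P[:,1]-q[1])-rad
    r=least_squares(f,[0,0],loss='soft_l1',f_scale=.0007); print(a,b,len(P),(r.x*1000).round(2),'rms',(np.std(f(r.x))*1000).round(2))
# gun edge columns by y extents
for a,b in((.03,.045),(.11,.135)):
    M=(Q[...,2]>a)&(Q[...,2]<b)&(np.hypot(Q[...,0],Q[...,1])<.02); P=Q[M]; print(a,'y ext',P[:,1].min(),P[:,1].max())
# nipple pts
M=(Q[...,2]>.19)&(Q[...,2]<.206)&(np.hypot(Q[...,0],Q[...,1])<.015); v,u=np.where(M); print(np.c_[v,u,(Q[M]*1000).round(1)])
```

```text
0.022 0.034 234 [-1.57 -0.01] rms 0.2
0.034 0.046 211 [-1.61 -0.1 ] rms 0.23
0.054 0.061 183 [-2.58 -0.14] rms 0.97
0.065 0
0.104 0.114 153 [-4.52 -0.23] rms 1.48
0.114 0.124 42 [-2.31 -0.23] rms 0.16
0.124 0.136 49 [-2.65 -0.26] rms 0.16
0.03 y ext -0.014504590824234205 0.013883951514382481
0.11 y ext -0.010405869877788387 0.009754278264322631
[[ 1.700e+02  2.500e+02  2.300e+00 -6.600e+00  2.009e+02]
 [ 1.700e+02  2.510e+02  2.400e+00 -5.400e+00  2.006e+02]
 [ 1.700e+02  2.520e+02  2.100e+00 -4.200e+00  2.018e+02]
 [ 1.700e+02  2.530e+02  2.300e+00 -3.000e+00  2.009e+02]
 [ 1.700e+02  2.540e+02  2.300e+00 -1.900e+00  2.011e+02]
 [ 1.710e+02  2.490e+02  7.000e-01 -7.800e+00  2.028e+02]
 [ 1.710e+02  2.500e+02  1.300e+00 -6.600e+00  1.999e+02]
 [ 1.710e+02  2.510e+02  1.000e+00 -5.400e+00  2.013e+02]
 [ 1.710e+02  2.520e+02  1.700e+00 -4.200e+00  1.985e+02]
 [ 1.710e+02  2.530e+02  1.300e+00 -3.000e+00  2.001e+02]
 [ 1.710e+02  2.540e+02  1.300e+00 -1.900e+00  2.000e+02]
 [ 1.710e+02  2.550e+02  1.200e+00 -7.000e-01  2.004e+02]
 [ 1.720e+02  2.490e+02 -2.000e-01 -7.800e+00  2.015e+02]
[... 1679 characters left out ...]
02]
 [ 1.750e+02  2.550e+02 -3.400e+00 -7.000e-01  1.995e+02]
 [ 1.750e+02  2.560e+02 -3.600e+00  5.000e-01  2.001e+02]
 [ 1.760e+02  2.500e+02 -4.600e+00 -6.600e+00  1.992e+02]
 [ 1.760e+02  2.510e+02 -4.500e+00 -5.400e+00  1.990e+02]
 [ 1.760e+02  2.520e+02 -4.300e+00 -4.200e+00  1.983e+02]
 [ 1.760e+02  2.530e+02 -4.100e+00 -3.000e+00  1.971e+02]
 [ 1.760e+02  2.540e+02 -4.400e+00 -1.900e+00  1.987e+02]
 [ 1.760e+02  2.550e+02 -4.900e+00 -7.000e-01  2.006e+02]
 [ 1.770e+02  2.510e+02 -6.400e+00 -5.500e+00  2.016e+02]
 [ 1.770e+02  2.520e+02 -6.300e+00 -4.300e+00  2.013e+02]
 [ 1.770e+02  2.530e+02 -6.000e+00 -3.100e+00  2.000e+02]
 [ 1.770e+02  2.540e+02 -6.100e+00 -1.900e+00  2.004e+02]]
```

The hub and head offsets give a lean of ≈24.7°, and relative to the gun's axis the tip sits at (+0.9, -3.2) mm. Aligning, with the mouth about 12 mm short of the tip.

Run:
```python
from h import *
st=read_state(); R=st['tcp_rot']; p=st['position']
T=p+R@np.array([.0009,-.0032,.199]); print('T',T)
P,sh,rv,Rt=plan(T,24.7,.150); print(P,sh.round(4),rv.round(4))
P,sh,rv,Rt=plan(T,24.7,.200); print('high',P,sh.round(4),rv.round(4))
```

```text
T [0.65292131 0.28723017 0.16726787]
[0.59037905 0.29138422 0.30354409] [ 0.0091 -0.0502  0.4086] [-0.0125 -0.0008  0.0009]
high [0.56953163 0.29276891 0.3489695 ] [ 0.0096 -0.058  -0.008 ] [-0.0125 -0.0008  0.0009]
```

Emit:
drive_tool(steps=[[0, 0.01, -0.055, 0, -0.012, 0, 0], [0, 0.01, -0.055, 0.1, -0.012, 0, 0], [0, 0.01, -0.052, 0.25, -0.012, 0, 0], [0, 0.01, -0.05, 0.4, -0.012, 0, 0], [0, 0.01, -0.05, 0.4, -0.012, 0, 0], [0, 0.01, -0.05, 0.4, -0.012, 0, 0]])

```text
time_s: 10.95
position: [0.5888, 0.291, 0.303]
tcp_rot: [[0.065, 0.908, 0.414], [0.998, -0.059, -0.027], [-0.0, 0.415, -0.91]]
force: [-0.2, 0.4, -3.9]
opening: 0.318
grasp_force: 30.0
```

Run:
```python
from h import *
w=cap('wrist'); s=cap('scene'); d=cap('side'); st=read_state(); R=st['tcp_rot']; p=st['position']
np.savez('v3.npz',**{k:w[k] for k in ('color','range_z','K','D','R','t','o')})
T=np.array([.6529,.2872,.1673]); P,sh,rv,Rt=plan(T,24.7,.150); print(st['time_s'],p,'rest mm',(sh*120).round(2),'rot deg',np.degrees(rv*1.5).round(2),st['force'])
f=lambda c,u,v,r,z:cv2.resize(c['color'][int(v)-r:int(v)+r,int(u)-r:int(u)+r],(z,z),interpolation=cv2.INTER_CUBIC)
ts,td,tw=[proj(c,[T])[0] for c in (s,d,w)]; print(ts,td,tw)
cv2.imwrite('pics/w4.png',np.hstack([f(w,*tw,24,266),f(s,*ts,24,266),f(d,*td,24,266)]))
Q=(cloud(w)-p)@R
M=(Q[...,2]>.14)&(Q[...,2]<.158)&(np.hypot(Q[...,0],Q[...,1])<.015); print(M.sum(),Q[M].min(0).round(4) if M.any() else '',Q[M].max(0).round(4) if M.any() else '')
```

```text
11.1 [0.58862903 0.29179197 0.30466302] rest mm [-0.33  1.14  1.72] rot deg [-0.04 -0.1   0.07] [ 0.12015494 -0.50956016 -4.28922861]
[432.57809447 247.58379265] [147.34950552 276.53716772] [256.97573629 182.12427351]
6 [-0.0016 -0.0066  0.1402] [0.0054 0.0091 0.1411]
```

View pics/w4.png

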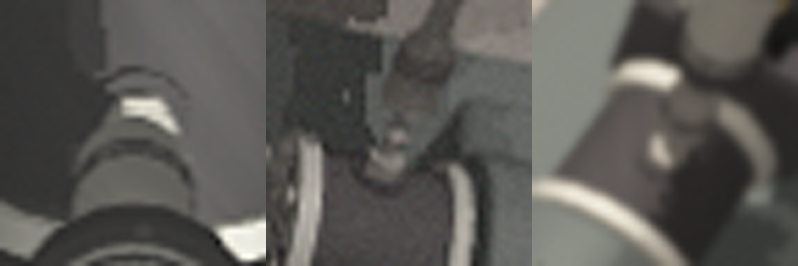

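The wrist crop shows the nipple about 2 mm to tool +y of the gun. In the scene and side crops the gun's axis runs straight through the nipple. Correcting y by +1.6 mm and moving to the mouth.

Emit:
drive_tool(steps=[[0, -0.002, 0.013, 0, 0, 0, 0], [0, -0.002, 0.013, 0.03, 0, 0, 0], [0, -0.002, 0.013, 0.06, 0, 0, 0], [0, -0.002, 0.013, 0.1, 0, 0, 0], [0, -0.002, 0.013, 0.1, 0, 0, 0]])

```text
time_s: 11.6
position: [0.5939, 0.2909, 0.292]
tcp_rot: [[0.064, 0.909, 0.413], [0.998, -0.058, -0.027], [-0.001, 0.414, -0.91]]
force: [-0.7, 0.0, -3.7]
opening: 0.321
grasp_force: 30.0
```

```bash
cat > chk.py <<'E'
from h import *
st=read_state(); R=st['tcp_rot']; p=st['position']
T=np.array([.6529,.2872,.1673]); n,Rt=frame(24.7); P,sh,rv,_=plan(T,24.7,.124); print(st['time_s'],'to home mm',(sh*120).round(2),'rot',np.degrees(rv*1.5).round(2),'F tool',(R.T@st['force']).round(1),'M',(R.T@st['moment']).round(2),st['opening'],st['grasp_force'])
E
python3 chk.py
```

```text
11.6 to home mm [ 0.21  1.64 13.96] rot [-0.26 -0.02  0.12] F tool [-0.  -2.2  3. ] M [ 0.61 -0.02  0.02] 0.32084247455111037 30.001007365062833
```

Emit:
drive_tool(steps=[[0, 0, 0, 0, 0, 0, 0], [0, 0, 0, 0, 0, 0, 0], [0, 0, 0, 0, 0, 0, 0]])

```text
time_s: 11.9
position: [0.5943, 0.2912, 0.2933]
tcp_rot: [[0.064, 0.908, 0.415], [0.998, -0.058, -0.026], [0.0, 0.416, -0.91]]
force: [1.1, 0.6, -3.8]
opening: 0.317
grasp_force: 30.0
```

```bash
python3 chk.py
python3 - <<'E'
from h import *
w=cap('wrist'); st=read_state(); R=st['tcp_rot']; p=st['position']
tw=proj(w,[[.6529,.2872,.1673]])[0]; v,u=int(tw[1]),int(tw[0]); print(tw)
cv2.imwrite('pics/w5.png',cv2.resize(w['color'][v-30:v+30,u-30:u+30],(600,600),interpolation=cv2.INTER_CUBIC))
E
```

```text
11.9 to home mm [-0.12  0.73 15.03] rot [-0.14 -0.07  0.1 ] F tool [ 0.7 -0.6  3.9] M [ 0.54 -0.04  0.01] 0.31669634756544796 30.001009900588542
[255.89596883 185.69861599]
```

View pics/w5.png

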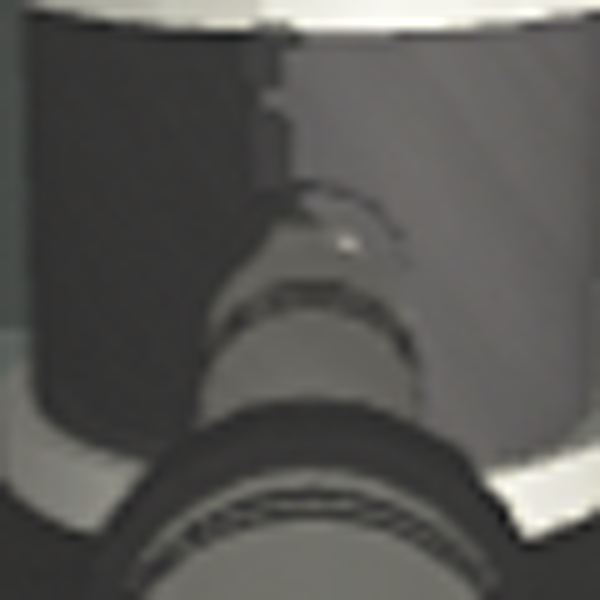

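In the crop the coupler spans columns 205–420 and the boss arc is centred near 325–330, slightly right. I'll check the numbers.

```bash
python3 chk.py
python3 - <<'E'
from h import *
w=cap('wrist'); st=read_state(); R=st['tcp_rot']; p=st['position']
np.savez('v4.npz',**{k:w[k] for k in ('color','range_z','K','D','R','t','o')})
g=cv2.cvtColor(w['color'],cv2.COLOR_BGR2GRAY)
for v in (164,168): print(v,'L',g[v,222:234],'R',g[v,278:292])
print('arc'); print(g[171:183,246:270])
Q=(cloud(w)-p)@R
S=np.zeros(g.shape,bool); S[160:190,226:288]=True; S[170:200,240:272]=False
M=S&(Q[...,2]>.16)&(Q[...,2]<.21)&(np.abs(Q[...,1])<.045); P=Q[M]
f=lambda q:np.hypot(P[:,1]-q[0]-q[2]*P[:,0],P[:,2]-q[1])-.034
r=least_squares(f,[0,.2,0],loss='soft_l1',f_scale=.001); print('hub y,z',r.x.round(4),len(P),np.std(f(r.x)))
M=np.abs(Q[...,1])<.009; M&=(Q[...,2]>.1)&(Q[...,2]<.136)&(np.hypot(Q[...,0],Q[...,1])<.014); P=Q[M]
f=lambda q:np.hypot(P[:,0]-q[0],P[:,1]-q[1])-.01; print('coupler',least_squares(f,[0,0],loss='soft_l1',f_scale=.0007).x,len(P))
print(g[188:196:3,238:274])
# residual above hub cylinder = boss/hex points
rr=np.hypot(Q[...,1]-r.x[0],Q[...,2]-r.x[1]); B=(rr>.0355)&(rr<.05)&(Q[...,2]>.14)&(Q[...,2]<.18)&(np.abs(Q[...,1])<.015)&(Q[...,0]>-.012)&(Q[...,0]<.02); v,u=np.where(B); print(np.c_[v,u,(Q[B]*1000).round(1),(rr[B]*1000).round(1)])
E
```

```text
11.95 to home mm [-0.13  0.76 15.03] rot [-0.14 -0.07  0.1 ] F tool [-0.6 -1.5  3.6] M [ 0.55 -0.07 -0.01] 0.32036000183294033 30.00090843415819
164 L [73 73 74 74 75 62 50 51 52 52 54 54] R [ 98  99  98  95  93  90  86  99 136 148 146 146 146 146]
168 L [72 74 73 73 74 62 48 51 52 52 53 53] R [ 99  98  96  95  93  90  85 112 142 148 146 146 146 145]
arc
[[ 56  56  56  55  61  66  67  65  88 100  98 100 100 101 102 103 105 107
  107 108 108 107 106 104]
 [ 56  57  55  55  62  66  66  65  86  97  97  98 100 101 102 103 104 106
  107 106 108 108 107 105]
 [ 55  57  56  56  61  65  64  64  59  59  70  84  86  93  99 102 102 105
  107 107 107 108 107 105]
 [ 56  56  56  56  56  53  54  57  62  82  93  92  80  77  85  95 100 104
  106 107 106 107 108 106]
 [ 55  56  57  55  53  54  56  57  63  89 102 104 104 103  97  83  80  97
  106 107 107 106 107 106]
 [ 53  55  56  54  55  56  57  58  64  65  85  99 100  99 100 101  86  90
  103 106 106 106 106 107]
 [ 54  54  53  55  55  55  71  79  78  77  78  93 100 101 100 100 100  90
   94 102 106 106 106 107]
 [ 54  53  55  56  54  62  88 100  9
[... 7559 characters left out ...]
.780e+01]
 [ 1.810e+02  2.480e+02 -7.000e-01 -7.200e+00  1.590e+02  3.980e+01]
 [ 1.810e+02  2.620e+02 -9.000e-01  7.500e+00  1.598e+02  3.870e+01]
 [ 1.810e+02  2.630e+02 -1.100e+00  8.600e+00  1.607e+02  3.810e+01]
 [ 1.810e+02  2.640e+02 -1.000e+00  9.600e+00  1.602e+02  3.870e+01]
 [ 1.820e+02  2.460e+02 -1.900e+00 -9.400e+00  1.597e+02  3.960e+01]
 [ 1.820e+02  2.470e+02 -2.100e+00 -8.300e+00  1.604e+02  3.870e+01]
 [ 1.820e+02  2.630e+02 -2.300e+00  8.600e+00  1.610e+02  3.770e+01]
 [ 1.820e+02  2.640e+02 -2.200e+00  9.600e+00  1.606e+02  3.840e+01]
 [ 1.830e+02  2.460e+02 -3.400e+00 -9.400e+00  1.609e+02  3.850e+01]
 [ 1.830e+02  2.640e+02 -3.400e+00  9.600e+00  1.608e+02  3.820e+01]]
```

Depth confirms alignment: boss centre y≈+0.5 mm against coupler +0.45 mm, x agrees within 0.5 mm, and lean error is under 1°. The mouth is at the tip, so I push straight in along the tool axis in small steps.

Emit:
drive_tool(steps=[[0, 0, 0, 0.015, 0, 0, 0], [0, 0, 0, 0.03, 0, 0, 0], [0, 0, 0, 0.045, 0, 0, 0], [0, 0, 0, 0.06, 0, 0, 0], [0, 0, 0, 0.06, 0, 0, 0]])

```text
time_s: 12.5
position: [0.5974, 0.291, 0.2865]
tcp_rot: [[0.064, 0.908, 0.415], [0.998, -0.058, -0.026], [0.0, 0.416, -0.91]]
force: [0.1, 0.3, -3.6]
opening: 0.317
grasp_force: 30.0
```

```bash
python3 chk.py
```

```text
12.5 to home mm [-0.1   0.75  7.58] rot [-0.15 -0.07  0.11] F tool [ 0.3 -1.4  3.3] M [ 0.56  0.01 -0.03] 0.3172101778544349 30.000655339099467
```

Emit:
drive_tool(steps=[[0, 0, 0, 0.009, 0, 0, 0], [0, 0, 0, 0.017, 0, 0, 0], [0, 0, 0, 0.017, 0, 0, 0]])

```text
time_s: 12.8
position: [0.5981, 0.2909, 0.2843]
tcp_rot: [[0.064, 0.908, 0.414], [0.998, -0.058, -0.026], [0.0, 0.415, -0.91]]
force: [0.5, 0.7, -6.1]
opening: 0.32
grasp_force: 30.0
```

Emit:
drive_tool(steps=[[0, 0, 0, 0.009, 0, 0, 0], [0, 0, 0, 0.017, 0, 0, 0], [0, 0, 0, 0.017, 0, 0, 0]])

```text
time_s: 13.1
position: [0.599, 0.2907, 0.2825]
tcp_rot: [[0.064, 0.908, 0.414], [0.998, -0.058, -0.027], [0.0, 0.415, -0.91]]
force: [1.8, 0.8, -6.8]
opening: 0.314
grasp_force: 30.0
```

```bash
python3 chk.py
```

```text
13.1 to home mm [0.04 0.91 3.22] rot [-0.17 -0.05  0.11] F tool [ 0.9 -1.2  6.9] M [0.32 0.04 0.02] 0.3144421034021285 29.99988851719536
```

The axial force changed from 3.3 to 6.9 N pulling forward, so the jaws have snapped and are drawing the coupler on. Continuing to home and then through the spring stroke, watching the force.

Emit:
drive_tool(steps=[[0, 0, 0, 0.009, 0, 0, 0], [0, 0, 0, 0.017, 0, 0, 0], [0, 0, 0, 0.017, 0, 0, 0]])

```text
time_s: 13.4
position: [0.5996, 0.2908, 0.2813]
tcp_rot: [[0.064, 0.908, 0.415], [0.998, -0.059, -0.026], [0.0, 0.415, -0.91]]
force: [-0.8, -0.8, -1.7]
opening: 0.321
grasp_force: 30.0
```

Emit:
drive_tool(steps=[[0, 0, 0, 0.009, 0, 0, 0], [0, 0, 0, 0.017, 0, 0, 0], [0, 0, 0, 0.017, 0, 0, 0]])

```text
time_s: 13.7
position: [0.6001, 0.291, 0.2806]
tcp_rot: [[0.064, 0.908, 0.415], [0.998, -0.059, -0.026], [0.001, 0.416, -0.909]]
force: [-6.0, -0.2, 3.5]
opening: 0.321
grasp_force: 30.0
```

Emit:
drive_tool(steps=[[0, 0, 0, 0.009, 0, 0, 0], [0, 0, 0, 0.017, 0, 0, 0], [0, 0, 0, 0.017, 0, 0, 0]])

```text
time_s: 14.0
position: [0.6009, 0.2909, 0.2789]
tcp_rot: [[0.064, 0.907, 0.415], [0.998, -0.059, -0.026], [0.001, 0.416, -0.909]]
force: [-6.0, -0.0, 5.1]
opening: 0.319
grasp_force: 30.0
```

```bash
python3 chk.py
```

```text
14.0 to home mm [-0.3   0.74 -0.86] rot [-0.12 -0.09  0.1 ] F tool [-0.4 -3.3 -7.2] M [ 1.05 -0.16  0.02] 0.3185255272275665 30.00909344642423
```

Home, and the nose spring is now yielding at about 10.7 N net. Continuing the 16 mm stroke.

Emit:
drive_tool(steps=[[0, 0, 0, 0.017, 0, 0, 0], [0, 0, 0, 0.034, 0, 0, 0], [0, 0, 0, 0.051, 0, 0, 0], [0, 0, 0, 0.068, 0, 0, 0], [0, 0, 0, 0.085, 0, 0, 0], [0, 0, 0, 0.1, 0, 0, 0], [0, 0, 0, 0.1, 0, 0, 0]])

```text
time_s: 14.7
position: [0.6057, 0.2907, 0.2684]
tcp_rot: [[0.064, 0.907, 0.415], [0.998, -0.059, -0.026], [0.001, 0.416, -0.909]]
force: [-8.8, -1.2, 8.7]
opening: 0.32
grasp_force: 30.0
```

Emit:
drive_tool(steps=[[0, 0, 0, 0.009, 0, 0, 0], [0, 0, 0, 0.017, 0, 0, 0], [0, 0, 0, 0.017, 0, 0, 0]])

```text
time_s: 15.0
position: [0.6064, 0.2906, 0.2667]
tcp_rot: [[0.064, 0.907, 0.415], [0.998, -0.059, -0.026], [0.001, 0.416, -0.909]]
force: [-8.9, 0.3, 8.6]
opening: 0.321
grasp_force: 30.0
```

```bash
python3 chk.py
```

```text
15.0 to home mm [ -0.33   0.73 -14.19] rot [-0.11 -0.09  0.1 ] F tool [ -0.2  -4.5 -11.6] M [ 1.28 -0.27 -0.03] 0.32097748444218366 30.011331170098856
```

Emit:
drive_tool(steps=[[0, 0, 0, 0.008, 0, 0, 0], [0, 0, 0, 0.015, 0, 0, 0], [0, 0, 0, 0.015, 0, 0, 0]])

```text
time_s: 15.3
position: [0.6069, 0.2909, 0.2662]
tcp_rot: [[0.064, 0.907, 0.416], [0.998, -0.059, -0.025], [0.001, 0.417, -0.909]]
force: [-11.9, -0.2, 12.7]
opening: 0.317
grasp_force: 30.0
```

Emit:
drive_tool(steps=[[0, 0, 0, 0.008, 0, 0, 0], [0, 0, 0, 0.015, 0, 0, 0], [0, 0, 0, 0.015, 0, 0, 0]])

```text
time_s: 15.6
position: [0.6073, 0.2913, 0.266]
tcp_rot: [[0.064, 0.907, 0.417], [0.998, -0.059, -0.025], [0.002, 0.417, -0.909]]
force: [-16.5, 0.1, 19.2]
opening: 0.315
grasp_force: 30.0
```

```bash
python3 chk.py
```

```text
15.6 to home mm [ -0.99   0.33 -15.18] rot [-0.02 -0.16  0.07] F tool [ -0.9  -6.9 -24.3] M [ 1.85 -0.4   0.05] 0.3146991851196629 30.018621131312102
```

The force rose sharply from 15 N to about 28 N net with almost no motion, so the nose is at its stop. Holding, then a check for creep and slip with a last look.

Emit:
drive_tool(steps=[[0, 0, 0, 0, 0, 0, 0], [0, 0, 0, 0, 0, 0, 0], [0, 0, 0, 0, 0, 0, 0], [0, 0, 0, 0, 0, 0, 0], [0, 0, 0, 0, 0, 0, 0]])

```text
time_s: 16.1
position: [0.6073, 0.2912, 0.2661]
tcp_rot: [[0.064, 0.907, 0.417], [0.998, -0.059, -0.025], [0.002, 0.418, -0.909]]
force: [-16.0, -0.1, 19.8]
opening: 0.321
grasp_force: 30.0
```

```bash
python3 chk.py
python3 - <<'E'
from h import *
w=cap('wrist'); s=cap('scene'); d=cap('side'); st=read_state(); R=st['tcp_rot']; p=st['position']
o=dict(np.load('v2.npz'))
f=lambda c,u,v,r,z:cv2.resize(c['color'][v-r:v+r,u-r:u+r],(z,z),interpolation=cv2.INTER_CUBIC)
P=p+R[:,2]*.08; us=[proj(c,[P])[0].astype(int) for c in (w,s,d)]
cv2.imwrite('pics/end.png',np.hstack([f(w,*us[0],36,266),f(s,*us[1],36,266),f(d,*us[2],36,266)]))
# collar rim column profile: same raw pixel in v2 and now if no slip
a=cv2.cvtColor(o['color'],cv2.COLOR_BGR2GRAY)[190:250,256].astype(int); b=cv2.cvtColor(w['color'],cv2.COLOR_BGR2GRAY)[190:250,256].astype(int); print(a[::2]); print(b[::2])
E
```

```text
16.1 to home mm [ -0.97   0.28 -15.16] rot [-0.02 -0.17  0.08] F tool [ -1.1  -6.2 -24.7] M [ 1.89 -0.31  0.01] 0.3212909311398588 30.0181485133362
[ 99 101  88  49  53  54 105  56  61 111 110 110 110 110 110 110 110 109
 110 109 110 110 110 110 109 109 110 111  50  99]
[ 64  90  98  73  51  58  64 106  80 117 114 114 114 115 113 114 114 114
 114 114 114 114 114 114 113 114 114 115  64  96]
```

View pics/end.png

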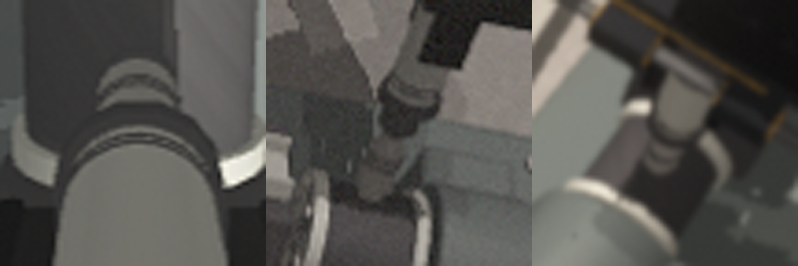

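All three crops show the coupler seated over the nipple down to the hub, with the nose pushed into the gun. Force (24.7 N) and pose are stable with no creep, and the cap edge in the wrist view hasn't moved. Handing in.

```bash
python3 -c "
from h import *
print(order.hand_in())"
```

```text
the job is handed in; nothing more can be done
None
```

The job is handed in, though no verdict came back: the gun is on the nipple with its coupler snapped over the head and its nose pushed in to the stop, held there at about 25 N after 16.1 s; the grip was 30 N, the interface's fixed force, not the 60 N advised, and it showed no clear slip.

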